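# Swing the milk pan's handle clear of its neighbour on the glass bench hob

### The job

The steel milk pan's red handle lies across the pan behind it, so that one cannot be lifted off the hob. Turn the milk pan on the spot to swing its handle inward, clear of the saucepan and the skillet, until the end of the handle is above the yellow cover on the unused burner beside it. Keep it flat on its own burner without lifting or tipping it, leave the other two pans where they are, and let go.

Things in the scene. Friction and masses are not known exactly. Their poses are not given: they have to be found in the camera images.
- milkpan: The pan to turn, loose: plain steel, round, 110 mm diameter, 110 mm high, about 0.65 kg, on a front (nearer the robot) burner of the hob, left or right. It stands by its weight alone on the flat hob top, 35 mm above the work surface, and turns with dry friction. Origin: centre of its underside; z up, x out along its one handle, which at first points away from the robot, give or take 35 degrees.
- milkpan_end (a point): Free end of the milk pan's handle, at mid-height: 185 mm from the pan's axis, 98 mm above its underside. The handle is a level red bar 20 mm wide and 16 mm thick, running from 80 to 185 mm from the pan's axis (a narrower steel neck joins it to the pan); it can be gripped across its width from above, e.g. 135 mm from the axis.
- cover: Fixed round yellow metal cover, 140 mm diameter and 6 mm high, on the other front burner, 220 mm beside the milk pan's burner (to its left or right). Origin: centre of its underside, on the hob top (35 mm above the work surface). The handle passes well above it.
- saucepan: Bystander, loose: blue saucepan, 140 mm diameter, 50 mm high, with a black handle pointing away from the robot, on a back burner (180 mm behind the front ones), with glass marbles in it. Origin: centre of its underside; x points along its handle.
- skillet: Bystander, loose: black skillet, 156 mm diameter, 38 mm high, with a wooden handle pointing away from the robot, on the other back burner, with glass marbles in it. Origin: centre of its underside; x points along its handle.
Things that resemble listed ones, but are neither listed nor needed, are in the scene too. What is shaped like the milkpan but brown or green is not meant.

How it is judged:
By the outcome, as a careful person would: the job done as asked, in the order asked, and still so for the second after the job is handed in, with the robot touching nothing.
It also fails if it takes over 38 s, if anything falls off the work surface, if the arm or the gripper's body presses on something with over 40 N, if the wrist force passes 120 N, or if a joint passes its speed limit or range.

### The arm

A 6-joint arm with a two-finger parallel gripper is mounted at the origin on the work surface. World frame = base frame: x ahead of the robot, y to its left, z up, the work surface at z = 0. Lengths are in mm, angles in degrees, forces in N, time in s.
With the tool pointing down it reaches from about 350 to 925 mm from the base axis. Payload 6.4 kg.
Tool frame: the origin (TCP) lies midway between the tips of the shut fingers; the grasp point (between the pads) lies grasp_offset behind it (grasp_offset is the distance from the TCP to the grasp point, in mm); z points along the fingers, y is the direction in which the jaws open and shut (so a half turn about z gives the same grasp; the last joint's range is limited). The gripper opens to 94 mm and grips with 3 to 60 N. Pads are 16 mm wide; open, the fingers measure 119 mm over their backs; the gripper's body (75 mm by 177 mm) begins 78 mm behind the grasp point.
Start: joints at [53.107, 14.043, 89.255, -0, 76.702, -9.975], TCP at [294.259, 579.59, 181.455] pointing down, gripper open.
Joint ranges: [-179.41, 179.41], [-58.25, 129.5], [7.25, 145.43], [-54.29, 234.29], [11.92, 165.04], [-157.13, 157.13]. Speed limits (degrees/s): [147.25, 147.25, 180, 180, 180, 180].

### API

Orientations are given as [roll, pitch, yaw] about the fixed x, y, z axes, in that order (R = Rz(yaw) Ry(pitch) Rx(roll)).
In Python, from bench import get_obs, capture, job_done, grasp_offset gives the robot as it stands. The module is installed in compiled form; this text tells all that it offers.
- The arm moves only by the tool jog_arm, never from a script. Its argument "rows" is a list that holds one entry, the list of rows, each a list of 4 numbers: the shift along the tool's x, y, z in mm, then the turn about the tool's z in rad. A call has 1 to 12 rows; each row shifts and turns the commanded pose from where the row before left it, along the tool's axes as they then stand; what a row does not reach is not made up. A row lasts 1/12 s, in which the tool goes at most 41.7 mm and 7.16 degrees, less where a joint would pass 70% of its speed; a pose out of reach is approached as far as the arm can. A call with a gripper value outside its range is refused whole. "claw" is the opening, from -1 (shut) to 1 (fully open), so that 0 is half open, set as the call begins (left out, the last holds). The fingers move at their own pace and stop on an object; "force" is the grip in N (left out, the last holds). Time passes only in rows, so rows that do not move let the fingers close. It gives the time, the measured TCP pose, the force and the opening at its end, in the units of the state.
- get_obs(): the state, without advancing time (a new reading comes with each control period).
- capture(name): name is "side" or "top"; returns a dict with "color" (420x560x3 uint8, red, green, blue), "range_z" (420x560 float32, mm along the optical axis (not along the pixel's ray), 0 where there is no reading), "K" (3x3 intrinsics, pixels), "k1" (the pictures are not rectified: a ray, as slopes to the right and down, at radius r is drawn at 1 + k1 r^2 times it, then the intrinsics apply), "xyz" and "attitude" of the camera in the world. Camera axes: x right, y down, z forward; pixel columns grow to the right and rows downward; lengths in mm; the calibration is good to about 2 mm. A picture is of the moment at which its call begins.
- job_done(): hands the job in, once; it reports no verdict.
The state is a dict: "clock": time; "joint_positions": joint angles; "dq": joint speeds; "tau": joint torques, N m; "tool_pos": TCP position; "tcp_rot": TCP orientation; "contact_force": force on the tool from outside, world axes, zero at the start; "ft_torque": the same for the moment, N m; "gripper_width": opening from 0.0 (shut) to 1.0 (fully open).
Only numpy, scipy, OpenCV 4.12 (cv2) and the standard library are available. Lean on these libraries where they do the work, as an engineer would, in place of code of your own. Each camera call takes 0.05 s, during which the arm holds its last target.

## Working session

There is one attempt and no reset: what is moved stays moved. The work goes in short steps, Python scripts to look and compute and a tool call to move; the robot and the scene stay as the last step left them, time stands still between calls to the robot, and variables do not carry over. Pictures are saved under pics/ and viewed, and the job is handed in when it is done.

Besides the shell and the picture viewer there is one more tool, called after "Call:" as name([rows], argument=value, ...), one row to a line, values as JSON. jog_arm: Moves the arm, as the interface text tells. Its arguments: {"type":"object","properties":{"rows":{"type":"array"},"claw":{"type":"number"},"force":{"type":"number"}},"required":["rows"]}

```bash
mkdir -p pics
cat > h.py <<'E'
import numpy as np, cv2
from scipy.spatial.transform import Rotation as R
from bench import *
def world(c,u,v,z=None):
    K=c['K']; d=np.array([c['k1'],0,0,0,0],float)
    p=cv2.undistortPoints(np.array([[[u,v]]],float),K,d)[0,0]
    Rm=R.from_euler('xyz',c['attitude'],degrees=True).as_matrix()
    r=np.array([p[0],p[1],1.])
    zz=c['range_z'][int(round(v)),int(round(u))] if z is None else None
    if z is None: return Rm@(r*zz)+np.array(c['xyz'])
    w=Rm@r; o=np.array(c['xyz']); return o+w*(z-o[2])/w[2]
def cloud(c):
    K=c['K']; d=np.array([c['k1'],0,0,0,0],float)
    h,w=c['range_z'].shape
    vv,uu=np.mgrid[:h,:w]
    p=cv2.undistortPoints(np.stack([uu,vv],-1).reshape(-1,1,2).astype(float),K,d).reshape(h,w,2)
    r=np.dstack([p,np.ones((h,w))])*c['range_z'][...,None]
    Rm=R.from_euler('xyz',c['attitude'],degrees=True).as_matrix()
    return r@Rm.T+np.array(c['xyz'])
E
python3 - <<'E'
from h import *
import pickle
for n in('top','side'):
    c=capture(n); cv2.imwrite(f'pics/{n}0.png',c['color'][...,::-1]); pickle.dump(c,open(n+'0.pkl','wb'))
    print(n,c['K'].tolist(),c['k1'],c['xyz'],c['attitude'],(c['range_z']==0).mean())
print(get_obs(),grasp_offset)
E
```

```text
top [[479.4814276769957, 0.0, 271.00607927001977], [0.0, 479.4814276769957, 208.68418410649593], [0.0, 0.0, 1.0]] 0.04890228508159603 [ 418.57379787   24.77670492 1223.37035543] [-176.86030062   -0.91344693  -90.42545664] 0.004162414965986395
side [[385.7858920601348, 0.0, 284.7518326474886], [0.0, 385.7858920601348, 210.9657486906153], [0.0, 0.0, 1.0]] 0.01636823556459623 [ 435.81249475 -489.1439844   724.29018365] [-140.66199983   -0.52865837   -5.89006374] 0.004102891156462585
{'clock': 0.1, 'joint_positions': array([ 5.31089514e+01,  1.40813552e+01,  8.93172261e+01, -2.45325255e-03,
        7.67025994e+01, -9.97338066e+00]), 'dq': array([-0.010161  , -0.02062107, -0.11968807,  0.05067699, -0.00805086,
       -0.01326735]), 'tau': array([ 9.12576024e-05, -4.16914845e+01, -3.15524411e+01,  6.86997408e-02,
        3.10149346e-02, -4.14712974e-05]), 'tool_pos': array([293.89088125, 579.10654304, 180.4483551 ]), 'tcp_rot': array([-1.79899935e+02, -1.51731182e-02,  1.53082885e+02]), 'contact_force': array([ 0.95002056,  0.61767913, -0.29997156]), 'ft_torque': array([ 0.01516843, -0.01058164,  0.00935759]), 'gripper_width': 0.9980916451573634} 18.8
```

View pics/top0.png

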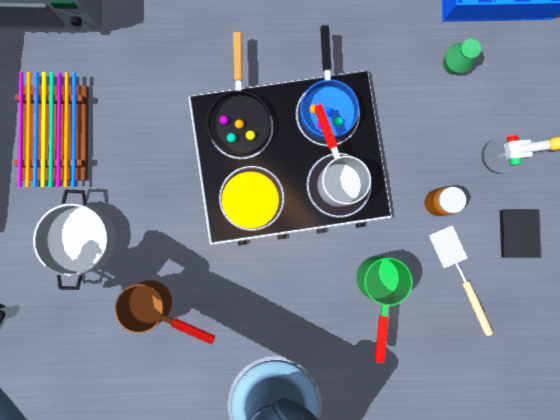

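View pics/side0.png

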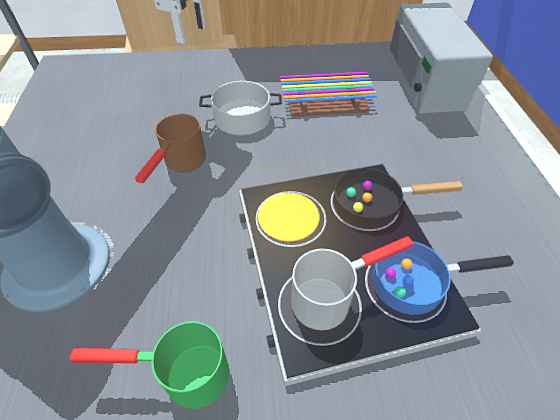

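Top view: the steel pan with the red handle is on the hob's right front burner, rim around (345,180), handle from (337,155) to (318,107), lying over the blue saucepan (328,110). The yellow cover is at (250,198) and the skillet at (240,125). Things that could be mistaken for it are the brown pan (143,305), the green pan (387,282) and the two-eared steel pot (70,240). By description I choose the steel one on the hob. Next I'll measure it and check a crop.

```bash
cat > meas.py <<'E'
from h import *
def fitcircle(P):
    A=np.c_[2*P[:,:2],np.ones(len(P))]; s=np.linalg.lstsq(A,(P[:,:2]**2).sum(1),rcond=None)[0]
    return s[:2],np.sqrt(s[2]+s[0]**2+s[1]**2)
def measure(c,pr=True):
    X=cloud(c); hsv=cv2.cvtColor(c['color'],cv2.COLOR_RGB2HSV)
    H,S,V=[hsv[...,i].astype(int) for i in range(3)]
    ok=c['range_z']>0
    ws=(X[...,0]>380)&(X[...,0]<800)&(X[...,1]>-250)&(X[...,1]<250)&ok
    red=ws&((H<6)|(H>174))&(S>150)&(V>90)&(X[...,2]>115)&(X[...,2]<150)
    rp=X[red]
    yel=ws&(H>24)&(H<34)&(S>150)&(X[...,2]>30)&(X[...,2]<60)
    n,l,st,ce=cv2.connectedComponentsWithStats(yel.astype(np.uint8)); k=1+np.argmax(st[1:,4]); yp=X[l==k]
    rim=ws&(S<70)&(X[...,2]>135)&(X[...,2]<155)&(X[...,0]<640)
    return rp,yp,X[rim],X,ws,(red,yel,rim)
E
python3 - <<'E'
from meas import *
import pickle
c=pickle.load(open('top0.pkl','rb'))
rp,yp,rim,X,ws,m=measure(c)
def desc(n,P): print(n,len(P),'mean',P.mean(0).round(1),'min',P.min(0).round(1),'max',P.max(0).round(1))
desc('red',rp);desc('yel',yp);desc('rim',rim); print('rim circ',fitcircle(rim))
d,_=cv2.minEnclosingCircle(yp[:,:2].astype(np.float32)),0; print('yel',d)
print('rim',cv2.minEnclosingCircle(rim[:,:2].astype(np.float32)))
print('red rect',cv2.minAreaRect(rp[:,:2].astype(np.float32)))
H=X[ws&(abs(X[...,2]-35)<4)]; print('hob z',np.median(H[:,2]))
hsv=cv2.cvtColor(c['color'],cv2.COLOR_RGB2HSV)
bl=ws&(abs(hsv[...,0].astype(int)-107)<10)&(hsv[...,1]>150)&(X[...,2]>60)&(X[...,2]<110)&(X[...,0]>560)
print('blue',cv2.minEnclosingCircle(X[bl][:,:2].astype(np.float32)),X[bl][:,2].max())
o=c['color'].copy(); o[m[0]]=[0,255,255];o[m[1]]=[255,0,255];o[m[2]]=[0,255,0]
a=cv2.resize(np.hstack([c['color'][60:260,180:400],o[60:260,180:400]]),None,fx=1.8,fy=1.8); cv2.imwrite('pics/crop0.png',a[...,::-1])
E
```

```text
red 355 mean [ 663.7 -118.6  140.4] min [ 616.6 -144.9  127. ] max [715.9 -95.  147.3]
yel 2474 mean [506.7  57.6  40.8] min [438.4 -12.1  32.3] max [575.3 126.5  48.9]
rim 313 mean [ 555.4 -162.5  142.5] min [ 489.  -218.3  135. ] max [ 618.  -109.5  150.2]
rim circ (array([ 547.3257888 , -161.62485253]), np.float64(54.92300111192134))
yel ((506.99896240234375, 57.54449462890625), 69.89453125)
rim ((554.7325439453125, -160.1705322265625), 67.11576080322266)
red rect ((666.8880615234375, -117.84453582763672), (102.12544250488281, 20.683488845825195), 22.385408401489258)
hob z 35.29483988223251
blue ((721.6947021484375, -137.26759338378906), 70.13207244873047) 90.46376605608498
```

View pics/crop0.png

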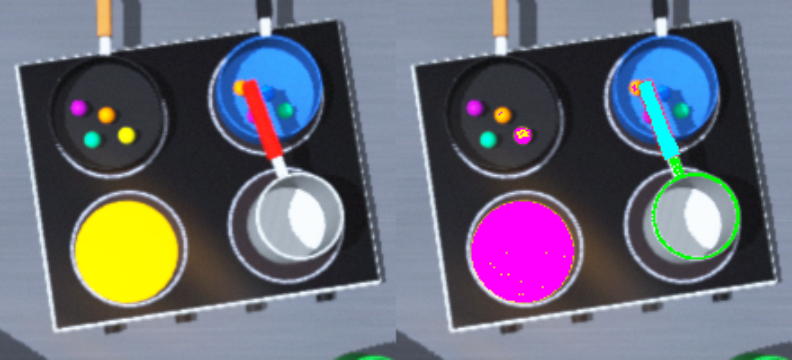

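The crop confirms the choice: the steel pan's rim (green overlay) and its red handle (cyan). The rim radius of 55 and cover radius of 70 agree with the given sizes. I'll refine the axis and handle direction, and check the heights along the path.

```bash
cat >> meas.py <<'E'
def pan(c):
    rp,yp,rim,X,ws,m=measure(c)
    cen,r=fitcircle(rim)
    for _ in range(8):
        d=np.hypot(*(rim[:,:2]-cen).T); rim2=rim[abs(d-55)<5]; cen,r=fitcircle(rim2)
    rt=rp[rp[:,2]>136]; mu=rt[:,:2].mean(0); w,v=np.linalg.eigh(np.cov((rt[:,:2]-mu).T)); ax=v[:,1]
    if ax@(mu-cen)<0: ax=-ax
    t=(rt[:,:2]-mu)@ax; s=(rt[:,:2]-mu)@np.array([-ax[1],ax[0]])
    mid=mu+ax*(t.min()+t.max())/2; 
    cv,cr=cv2.minEnclosingCircle(yp[:,:2].astype(np.float32))
    yc=np.median(yp[:,:2],0)
    dirc=(mid-cen)
    print('pan',cen.round(1),'r',r.round(1),'npts',len(rim2),'axis deg',np.degrees(np.arctan2(*ax[::-1])).round(1),'centre->mid deg',np.degrees(np.arctan2(*dirc[::-1])).round(1),'dist',np.hypot(*dirc).round(1),'len',np.ptp(t).round(1),'wid',np.ptp(s).round(1),'z',np.median(rt[:,2]).round(1))
    print('mid',mid.round(1),'end',(mid+ax*52.5).round(1),'cover',yc.round(1),'end-cover',np.hypot(*(mid+ax*52.5-yc)).round(1),'rim z',np.median(rim2[:,2]).round(1))
    hsv=cv2.cvtColor(c['color'],cv2.COLOR_RGB2HSV)
    bl=ws&(abs(hsv[...,0].astype(int)-107)<10)&(hsv[...,1]>150)&(X[...,2]>60)&(X[...,2]<110)&(X[...,0]>560)
    print('blue',np.round(cv2.minEnclosingCircle(X[bl][:,:2].astype(np.float32))[0],1))
    return cen,ax,mid
E
python3 - <<'E'
from meas import *
import pickle
for n in('top','side'):
    c=pickle.load(open(n+'0.pkl','rb')); print(n); pan(c)
    if n=='top':
        X=cloud(c); 
        for a,b,y0,y1 in((200,500,200,700),(350,800,0,300),(450,850,-300,0)):
            k=(X[...,0]>a)&(X[...,0]<b)&(X[...,1]>y0)&(X[...,1]<y1)&(c['range_z']>0); print('maxz',np.percentile(X[k][:,2],[99,100]).round(0))
E
```

```text
top
pan [ 542.9 -163.5] r 53.2 npts 272 axis deg 20.6 centre->mid deg 20.2 dist 131.5 len 101.0 wid 18.9 z 141.1
mid [ 666.3 -118.1] end [715.4 -99.6] cover [507.2  57.2] end-cover 260.7 rim z 143.6
blue [ 721.7 -137.3]
maxz [304. 561.]
maxz [71. 80.]
maxz [143. 150.]
side
pan [ 541.7 -165.4] r 53.6 npts 623 axis deg 20.2 centre->mid deg 19.3 dist 132.3 len 102.1 wid 20.3 z 139.7
mid [ 666.5 -121.7] end [ 715.8 -103.6] cover [543.8  11.2] end-cover 206.8 rim z 142.6
blue [ 721.6 -138.1]
```

Both views agree: axis ≈ (542.5, −164), handle at 20°, middle of the bar ≈ (667, −119), cover at (507, 57). Target handle direction is ≈ 99°, a turn of +79°. First I raise the arm and turn it to yaw 20.

Call:
jog_arm([
  [[0,0,-6,0.12],[0,0,-6,0.12],[0,0,-6,0.12],[0,0,-6,0.12],[0,0,-6,0.12],[0,0,-6,0.12],[0,0,-6,0.12],[0,0,-6,0.12],[0,0,-6,0.12],[0,0,-6,0.12],[0,0,0,0.12],[0,0,0,0.12]],
], claw=1)

```text
clock: 1.1
tool_pos: [294.2, 579.6, 241.5]
tcp_rot: [-180.0, 0.0, 70.2]
contact_force: [0.7, 0.6, 0.3]
gripper_width: 0.998
```

Call:
jog_arm([
  [[0,0,0,0.12],[0,0,0,0.12],[0,0,0,0.12],[0,0,0,0.12],[0,0,0,0.12],[0,0,0,0.12],[0,0,0,0.12],[0,0,0,0.043]],
])

```text
clock: 1.77
tool_pos: [294.1, 579.3, 240.8]
tcp_rot: [180.0, 0.1, 19.7]
contact_force: [-0.6, 0.4, 0.0]
gripper_width: 1.003
```

Call:
jog_arm([
  [[4.6,32.7,0,0],[4.6,32.7,0,0],[4.6,32.7,0,0],[4.6,32.7,0,0],[4.6,32.7,0,0],[4.6,32.7,0,0],[4.6,32.7,0,0],[4.6,32.7,0,0],[4.6,32.7,0,0],[4.6,32.7,0,0],[4.6,32.7,0,0],[4.6,32.7,0,0]],
])

```text
clock: 2.77
tool_pos: [480.5, 228.1, 241.1]
tcp_rot: [-180.0, 0.0, 20.0]
contact_force: [1.0, 0.6, 0.2]
gripper_width: 0.999
```

Call:
jog_arm([
  [[4.6,32.7,0,0],[4.6,32.7,0,0],[4.6,32.7,0,0],[4.6,32.7,0,0],[4.6,32.7,0,0],[4.6,32.7,0,0],[4.6,32.7,0,0],[4.6,32.7,0,0],[4.6,32.7,0,0],[4.6,32.7,0,0],[4.6,32.7,0,0],[4.6,32.7,0,0]],
])

```text
clock: 3.77
tool_pos: [666.5, -121.7, 240.8]
tcp_rot: [-180.0, 0.0, 20.0]
contact_force: [0.6, 0.4, 0.7]
gripper_width: 0.998
```

Call:
jog_arm([
  [[0,0,0,0],[0,0,0,0],[0,0,0,0]],
])

```text
clock: 4.02
tool_pos: [665.8, -119.7, 240.8]
tcp_rot: [-179.9, 0.0, 20.0]
contact_force: [0.2, -0.3, 0.5]
gripper_width: 1.002
```

Call:
jog_arm([
  [[0,0,15,0],[0,0,15,0],[0,0,15,0],[0,0,15,0],[0,0,15,0],[0,0,15,0],[0,0,15,0],[0,0,10,0],[0,0,6,0],[0,0,4,0],[0,0,0,0],[0,0,0,0]],
])

```text
clock: 5.02
tool_pos: [666.6, -120.4, 117.0]
tcp_rot: [180.0, -0.0, 20.0]
contact_force: [0.1, 0.1, -0.2]
gripper_width: 0.996
```

Run:
```python
from meas import *
c=capture('side'); cv2.imwrite('pics/side1.png',c['color'][...,::-1]); 
print(get_obs()['tool_pos'],get_obs()['contact_force'])
```

```text
[ 666.83299717 -120.48787859  117.35581767] [-0.47536974  0.56721462  0.76424946]
```

View pics/side1.png

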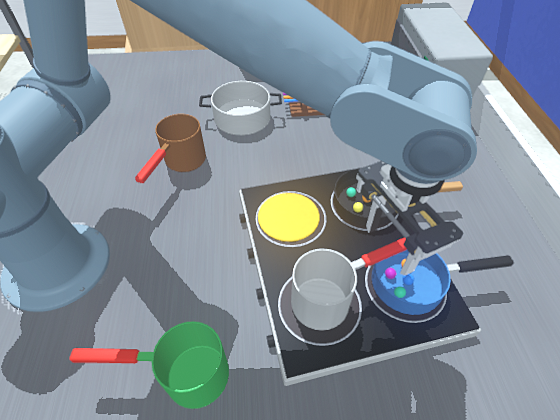

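The fingers straddle the red handle (near (385,255)); the near finger at (412,262) is above the saucepan, and there is no contact force. Closing gently.

Call:
jog_arm([
  [[0,0,0,0],[0,0,0,0],[0,0,0,0],[0,0,0,0],[0,0,0,0],[0,0,0,0],[0,0,0,0],[0,0,0,0],[0,0,0,0],[0,0,0,0],[0,0,0,0],[0,0,0,0]],
], claw=-1, force=15)

```text
clock: 6.07
tool_pos: [666.2, -120.1, 116.5]
tcp_rot: [-180.0, -0.0, 20.0]
contact_force: [0.2, 0.1, 0.5]
gripper_width: 0.199
```

Run:
```python
from meas import *
c=capture('side'); pan(c)
o=get_obs()
for k in('tool_pos','tcp_rot','contact_force','ft_torque','gripper_width'):print(k,np.round(o[k],3))
```

```text
pan [ 541.7 -165.5] r 53.6 npts 618 axis deg 17.9 centre->mid deg 18.6 dist 129.1 len 95.6 wid 20.6 z 139.6
mid [ 664.  -124.3] end [ 714.  -108.2] cover [528.2  -1.4] end-cover 214.3 rim z 142.7
blue [ 721.8 -139.2]
tool_pos [ 666.218 -120.1    116.42 ]
tcp_rot [-1.79984e+02 -2.00000e-03  1.99830e+01]
contact_force [0.118 0.821 0.436]
ft_torque [ 0.042  0.097 -0.012]
gripper_width 0.198
```

Held: opening ≈ 19 mm, and the pan has not shifted. The swing is an arc of radius 132.5 about the pan's axis, 79° in total. First third:

Call:
jog_arm([
  [[-0.1,-5.07,0,-0.0383],[-0.1,-5.07,0,-0.0383],[-0.1,-5.07,0,-0.0383],[-0.1,-5.07,0,-0.0383],[-0.1,-5.07,0,-0.0383],[-0.1,-5.07,0,-0.0383],[-0.1,-5.07,0,-0.0383],[-0.1,-5.07,0,-0.0383],[-0.1,-5.07,0,-0.0383],[-0.1,-5.07,0,-0.0383],[-0.1,-5.07,0,-0.0383],[-0.1,-5.07,0,-0.0383]],
])

```text
clock: 7.12
tool_pos: [633.8, -70.0, 117.2]
tcp_rot: [179.9, -0.0, 46.4]
contact_force: [0.2, 0.3, 0.8]
gripper_width: 0.003
```

Run:
```python
from meas import *
c=capture('side'); cv2.imwrite('pics/side2.png',c['color'][...,::-1]); 
try: pan(c)
except Exception as e: print(e)
o=get_obs()
for k in('tool_pos','tcp_rot','contact_force','ft_torque','gripper_width'):print(k,np.round(o[k],3))
```

```text
pan [ 544.6 -165.7] r 54.0 npts 532 axis deg 40.9 centre->mid deg 40.4 dist 132.2 len 104.1 wid 19.1 z 140.8
mid [645.3 -80.1] end [685.  -45.7] cover [515.8  -5.1] end-cover 174.0 rim z 142.8
blue [ 721.4 -137.7]
tool_pos [632.958 -69.119 116.923]
tcp_rot [ 1.79976e+02 -1.50000e-02  4.65230e+01]
contact_force [-0.271 -0.274 -0.163]
ft_torque [-0.037  0.103 -0.006]
gripper_width 0.008
```

View pics/side2.png

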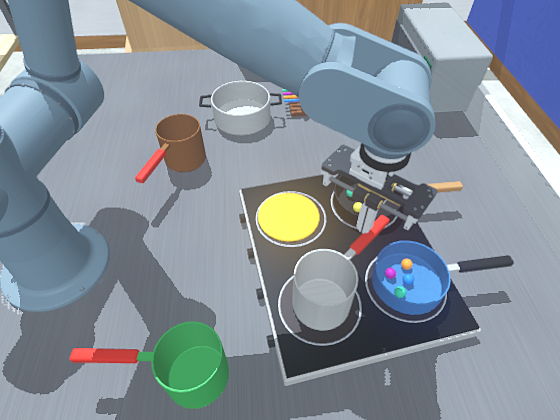

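The gripper reads shut (0.008) with the handle at about 40° while the tool is at 46.5°, so the handle has slipped out of the grip. I need a closer look before continuing.

Run:
```python
from meas import *
c=capture('side'); t=capture('top'); import pickle; pickle.dump((c,t),open('s2.pkl','wb'))
a=cv2.resize(c['color'][120:330,240:480],(480,420),interpolation=cv2.INTER_CUBIC)
b=cv2.resize(t['color'][70:230,240:400],(320,320),interpolation=cv2.INTER_CUBIC)
o=np.zeros((420,800,3),np.uint8); o[:,:480]=a;o[:320,480:]=b
cv2.imwrite('pics/z2.png',o[...,::-1]); pan(t)
```

```text
meas.py:21: RuntimeWarning: Mean of empty slice.
  rt=rp[rp[:,2]>136]; mu=rt[:,:2].mean(0); w,v=np.linalg.eigh(np.cov((rt[:,:2]-mu).T)); ax=v[:,1]
  ret = um.true_divide(
  avg = a.mean(axis, **keepdims_kw)
meas.py:21: RuntimeWarning: Degrees of freedom <= 0 for slice
  rt=rp[rp[:,2]>136]; mu=rt[:,:2].mean(0); w,v=np.linalg.eigh(np.cov((rt[:,:2]-mu).T)); ax=v[:,1]
  c *= np.true_divide(1, fact)
  c *= np.true_divide(1, fact)
Traceback (most recent call last):
  File "meas.py", line 24, in pan
    mid=mu+ax*(t.min()+t.max())/2;
               ~~~~~^^
ValueError: zero-size array to reduction operation minimum which has no identity
```

View pics/z2.png

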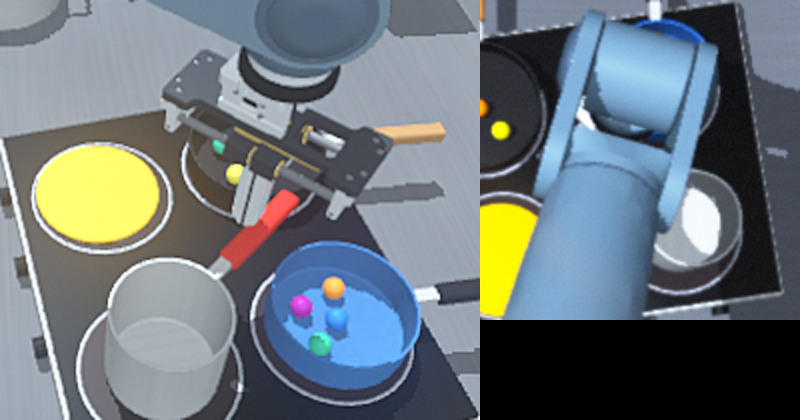

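Crop: the shut fingers (≈(255,200) in the crop) stand just inside the handle, which points at ~40°. The pan is flat with its rim height unchanged, and the saucepan has not moved. So the handle slipped out of the light grip part-way. I'll raise straight up, open, line up over the handle again, and grip deeper and firmer.

Call:
jog_arm([
  [[0,0,-10,0],[0,0,-15,0],[0,0,-15,0],[0,0,-15,0],[0,0,-15,0],[0,0,-10,0],[0,0,0,0]],
])

```text
clock: 7.85
tool_pos: [634.9, -70.4, 199.9]
tcp_rot: [179.7, -0.1, 46.3]
contact_force: [-0.3, -0.1, 0.1]
gripper_width: 0.004
```

Call:
jog_arm([
  [[1.6,14.6,0,0.1],[0,0,0,0],[0,0,0,0],[0,0,0,0],[0,0,0,0],[0,0,0,0],[0,0,0,0],[0,0,0,0],[0,0,0,0],[0,0,0,0],[0,0,0,0],[0,0,0,0]],
], claw=1)

```text
clock: 8.85
tool_pos: [644.9, -78.7, 196.5]
tcp_rot: [180.0, 0.0, 40.6]
contact_force: [0.3, 0.8, -0.5]
gripper_width: 0.816
```

Run:
```python
from meas import *
c=capture('side'); pan(c)
a=cv2.resize(c['color'][120:330,240:480],(640,560),interpolation=cv2.INTER_CUBIC)
cv2.imwrite('pics/z3.png',a[...,::-1])
o=get_obs()
for k in('clock','tool_pos','tcp_rot','gripper_width'):print(k,np.round(o[k],3))
```

```text
pan [ 543.6 -166. ] r 53.5 npts 615 axis deg 41.2 centre->mid deg 40.6 dist 133.8 len 105.7 wid 19.1 z 140.8
mid [645.1 -78.9] end [684.6 -44.4] cover [515.9  -4.7] end-cover 173.3 rim z 142.6
blue [ 721.6 -138.9]
clock 8.9
tool_pos [644.882 -78.67  196.482]
tcp_rot [-1.8000e+02 -1.0000e-03  4.0589e+01]
gripper_width 0.861
```

View pics/z3.png

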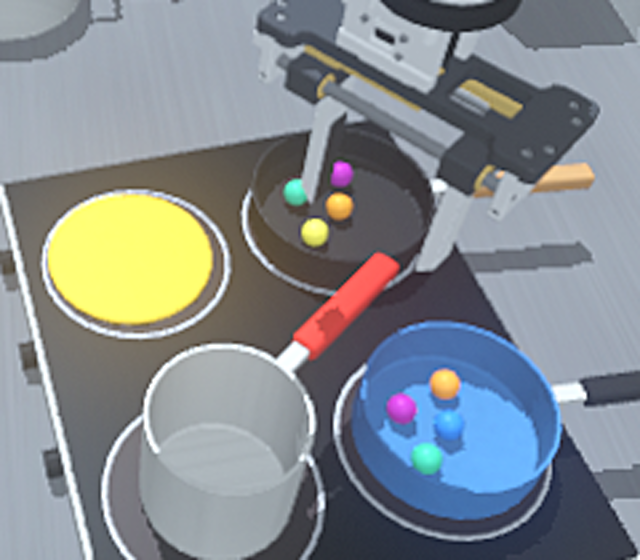

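The handle lies centred between the open fingers (crop (345,305)), at 41°, and the pan axis is still at ≈ (543.5, −165). The marbles are undisturbed. Descending deeper this time (TCP z ≈ 112) and gripping at 30 N.

Call:
jog_arm([
  [[0,0,12,0],[0,0,15,0],[0,0,15,0],[0,0,15,0],[0,0,12,0],[0,0,8,0],[0,0,5,0],[0,0,2.5,0],[0,0,0,0],[0,0,0,0]],
])

```text
clock: 9.73
tool_pos: [645.4, -78.8, 112.7]
tcp_rot: [179.9, -0.0, 40.6]
contact_force: [-0.2, -0.6, -0.7]
gripper_width: 1.0
```

Call:
jog_arm([
  [[0,0,0,0],[0,0,0,0],[0,0,0,0],[0,0,0,0],[0,0,0,0],[0,0,0,0],[0,0,0,0],[0,0,0,0],[0,0,0,0],[0,0,0,0],[0,0,0,0],[0,0,0,0]],
], claw=-1, force=30)

```text
clock: 10.73
tool_pos: [644.9, -78.6, 112.0]
tcp_rot: [-180.0, -0.0, 40.6]
contact_force: [0.5, 0.8, -0.1]
gripper_width: 0.208
```

Call:
jog_arm([
  [[0,0,0,0],[0,0,0,0],[0,0,0,0],[0,0,0,0]],
])

```text
clock: 11.07
tool_pos: [644.8, -78.6, 111.9]
tcp_rot: [-180.0, -0.0, 40.6]
contact_force: [0.0, 0.2, -0.5]
gripper_width: 0.203
```

Run:
```python
from meas import *
c=capture('side'); pan(c)
a=cv2.resize(c['color'][120:330,240:480],(640,560),interpolation=cv2.INTER_CUBIC)
cv2.imwrite('pics/z4.png',a[...,::-1])
o=get_obs()
for k in('clock','tool_pos','tcp_rot','gripper_width','contact_force'):print(k,np.round(o[k],3))
```

```text
pan [ 551.3 -162.5] r 55.2 npts 225 axis deg 45.2 centre->mid deg 42.2 dist 117.3 len 89.5 wid 20.7 z 140.8
mid [638.1 -83.6] end [675.2 -46.4] cover [523.9  -2. ] end-cover 157.6 rim z 142.5
blue [ 721.  -137.2]
clock 11.117
tool_pos [644.858 -78.585 111.924]
tcp_rot [-179.992   -0.      40.589]
gripper_width 0.21
contact_force [0.613 0.491 0.101]
```

View pics/z4.png

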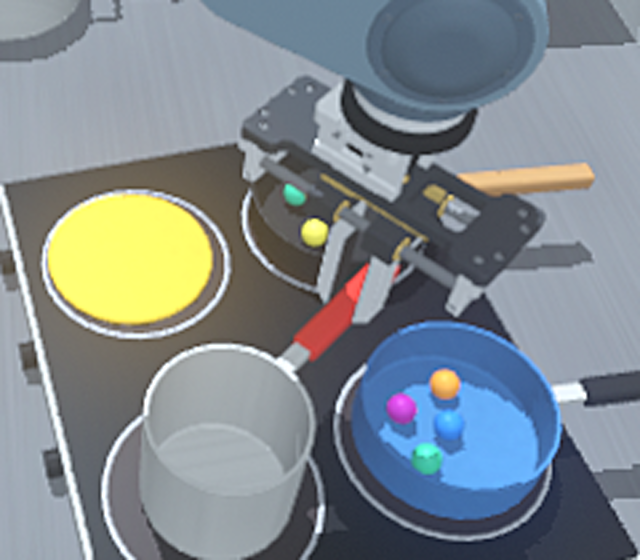

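Gripped between both fingers (crop (355,290)) with a steady opening of 0.205–0.21. Continuing the arc slowly and checking the opening often.

Call:
jog_arm([
  [[0,-1.32,0,-0.01],[-0.03,-2.65,0,-0.02],[-0.06,-3.97,0,-0.03],[-0.06,-3.97,0,-0.03]],
])

```text
clock: 11.45
tool_pos: [636.5, -69.9, 111.9]
tcp_rot: [180.0, 0.0, 45.9]
contact_force: [-0.3, -0.2, -0.6]
gripper_width: 0.206
```

Call:
jog_arm([
  [[-0.06,-3.97,0,-0.03],[-0.06,-3.97,0,-0.03],[-0.06,-3.97,0,-0.03]],
])

```text
clock: 11.7
tool_pos: [627.5, -61.9, 111.9]
tcp_rot: [180.0, 0.0, 51.0]
contact_force: [-0.1, 0.0, -0.6]
gripper_width: 0.208
```

Still held. Continuing.

Call:
jog_arm([
  [[-0.06,-3.97,0,-0.03],[-0.06,-3.97,0,-0.03],[-0.06,-3.97,0,-0.03],[-0.06,-3.97,0,-0.03],[-0.06,-3.97,0,-0.03],[0,0,0,0]],
])

```text
clock: 12.2
tool_pos: [610.8, -50.3, 111.9]
tcp_rot: [-180.0, 0.0, 59.6]
contact_force: [-2.4, 0.2, 0.6]
gripper_width: 0.206
```

Run:
```python
from meas import *
c=capture('side'); pan(c)
a=cv2.resize(c['color'][120:330,240:480],(640,560),interpolation=cv2.INTER_CUBIC)
cv2.imwrite('pics/z5.png',a[...,::-1])
o=get_obs()
for k in('clock','tool_pos','tcp_rot','gripper_width','contact_force'):print(k,np.round(o[k],3))
```

```text
pan [ 553.7 -154.1] r 55.3 npts 123 axis deg 62.1 centre->mid deg 61.7 dist 116.1 len 99.7 wid 20.2 z 140.6
mid [608.8 -51.9] end [633.4  -5.5] cover [513.8  -5. ] end-cover 119.6 rim z 142.6
blue [ 721.1 -137.1]
clock 12.25
tool_pos [611.071 -50.385 111.94 ]
tcp_rot [-1.79959e+02  8.00000e-03  5.95140e+01]
gripper_width 0.207
contact_force [-1.152 -0.266  0.897]
```

View pics/z5.png

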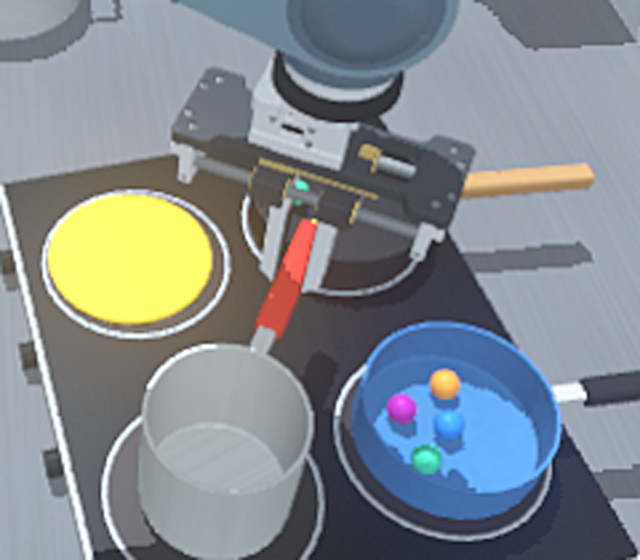

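The handle is at 60°, still between the fingers (crop (290,270)), and the pan's rim is at the same pixels. 39° remain.

Call:
jog_arm([
  [[-0.06,-3.97,0,-0.03],[-0.06,-3.97,0,-0.03],[-0.06,-3.97,0,-0.03],[-0.06,-3.97,0,-0.03],[-0.06,-3.97,0,-0.03],[-0.06,-3.97,0,-0.03]],
])

```text
clock: 12.75
tool_pos: [590.0, -40.6, 111.9]
tcp_rot: [180.0, -0.0, 69.9]
contact_force: [-0.5, 0.3, -1.0]
gripper_width: 0.205
```

Call:
jog_arm([
  [[-0.06,-3.97,0,-0.03],[-0.06,-3.97,0,-0.03],[-0.06,-3.97,0,-0.03],[-0.06,-3.97,0,-0.03],[-0.06,-3.97,0,-0.03],[-0.06,-3.97,0,-0.03]],
])

```text
clock: 13.25
tool_pos: [567.0, -34.4, 111.9]
tcp_rot: [180.0, -0.0, 80.2]
contact_force: [-0.1, -0.8, -1.1]
gripper_width: 0.207
```

Call:
jog_arm([
  [[-0.06,-3.97,0,-0.03],[-0.06,-3.97,0,-0.03],[-0.06,-3.97,0,-0.03],[-0.06,-3.97,0,-0.03],[-0.06,-3.97,0,-0.03],[-0.06,-3.97,0,-0.03],[-0.06,-3.97,0,-0.03],[-0.06,-3.97,0,-0.03],[-0.06,-3.97,0,-0.03],[-0.03,-2.65,0,-0.02],[-0.01,-1.32,0,-0.01],[0,0,0,0]],
])

```text
clock: 14.25
tool_pos: [527.2, -33.6, 111.9]
tcp_rot: [-180.0, -0.0, 97.3]
contact_force: [-0.8, -0.1, -0.3]
gripper_width: 0.205
```

Run:
```python
from meas import *
c=capture('side'); pan(c)
a=cv2.resize(c['color'][120:330,220:460],(640,560),interpolation=cv2.INTER_CUBIC)
cv2.imwrite('pics/z6.png',a[...,::-1])
o=get_obs()
for k in('clock','tool_pos','tcp_rot','gripper_width','contact_force'):print(k,np.round(o[k],3))
```

```text
pan [ 535.  -152.7] r 55.2 npts 162 axis deg 92.8 centre->mid deg 93.0 dist 113.8 len 91.7 wid 19.8 z 140.7
mid [529.1 -39. ] end [526.5  13.4] cover [491.1  -9. ] end-cover 41.9 rim z 141.3
blue [ 721.9 -137.7]
clock 14.3
tool_pos [527.288 -33.575 111.917]
tcp_rot [-1.79962e+02 -1.00000e-03  9.72840e+01]
gripper_width 0.207
contact_force [-0.811  0.074  0.088]
```

View pics/z6.png

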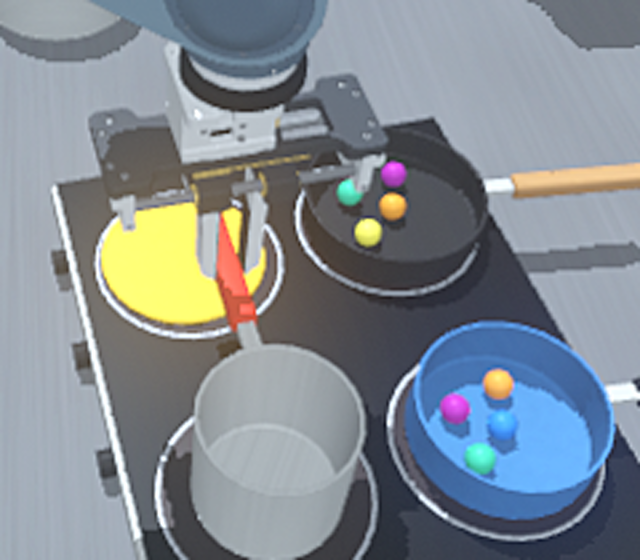

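The end of the handle (≈(521, 18)) is over the cover, about 41 mm from its centre of a 70 mm radius, and the pan is standing flat. Releasing, rising and backing off.

Call:
jog_arm([
  [[0,0,0,0],[0,0,0,0],[0,0,0,0],[0,0,0,0],[0,0,0,0],[0,0,0,0],[0,0,0,0],[0,0,0,0],[0,0,0,0]],
], claw=1)

```text
clock: 15.05
tool_pos: [527.5, -33.5, 112.0]
tcp_rot: [180.0, 0.0, 97.3]
contact_force: [0.5, 0.2, 0.5]
gripper_width: 0.811
```

Call:
jog_arm([
  [[0,0,-6,0],[0,0,-15,0],[0,0,-15,0],[0,0,-15,0],[0,0,-15,0],[0,0,-15,0],[0,0,-15,0],[0,0,-15,0],[0,0,-15,0],[0,0,-6,0]],
])

```text
clock: 15.88
tool_pos: [528.6, -33.8, 246.9]
tcp_rot: [179.8, 0.1, 97.3]
contact_force: [-0.3, -0.3, 1.1]
gripper_width: 1.0
```

Call:
jog_arm([
  [[25,0,0,0],[35,0,0,0],[35,0,0,0],[35,0,0,0],[35,0,0,0],[35,0,0,0],[35,0,0,0],[35,0,0,0],[35,0,0,0],[35,0,0,0],[20,0,0,0],[0,0,0,0]],
])

```text
clock: 16.88
tool_pos: [480.5, 326.7, 243.5]
tcp_rot: [-180.0, -0.0, 97.6]
contact_force: [-0.3, 0.3, -0.2]
gripper_width: 1.003
```

Run:
```python
from meas import *
import pickle
for n in('top','side'):
    c=capture(n); cv2.imwrite(f'pics/{n}9.png',c['color'][...,::-1]); print(n)
    try: pan(c)
    except Exception as e: print(e)
    b=pickle.load(open(n+'0.pkl','rb'))
    d=abs(c['color'].astype(int)-b['color']).max(-1); pickle.dump(c,open(n+'9.pkl','wb'))
o=get_obs()
for k in('clock','tool_pos','tcp_rot','gripper_width','contact_force'):print(k,np.round(o[k],3))
a=cv2.imread('pics/top9.png');b=cv2.imread('pics/side9.png')
cv2.imwrite('pics/both9.png',np.hstack([cv2.resize(a[60:260,180:400],(400,364)),cv2.resize(b[140:400,220:500],(400,371))[:364]]))
```

```text
top
pan [ 542.7 -164.1] r 53.1 npts 270 axis deg 97.1 centre->mid deg 97.0 dist 131.7 len 100.6 wid 20.2 z 140.5
mid [526.8 -33.4] end [520.3  18.7] cover [487.6  35. ] end-cover 36.6 rim z 144.1
blue [ 720.9 -137.5]
side
pan [ 541.8 -166.1] r 53.6 npts 624 axis deg 97.6 centre->mid deg 96.7 dist 131.6 len 101.1 wid 19.0 z 140.5
mid [526.4 -35.4] end [519.4  16.6] cover [494.1  58.4] end-cover 48.9 rim z 142.8
blue [ 721.6 -136.9]
clock 16.983
tool_pos [481.351 323.712 243.524]
tcp_rot [-1.79959e+02  4.00000e-02  9.73930e+01]
gripper_width 1.003
contact_force [ 0.366  0.087 -0.092]
```

View pics/both9.png

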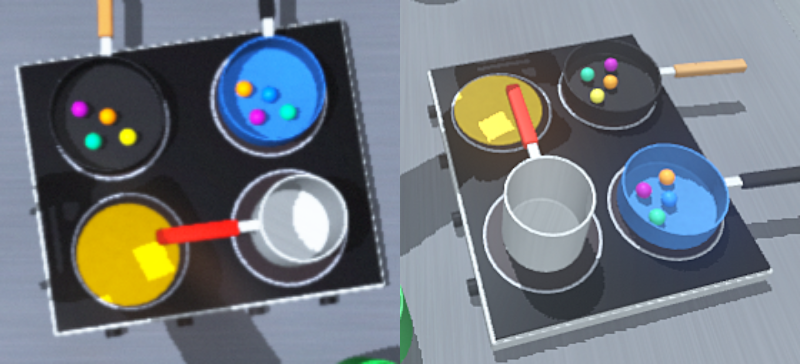

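The top view shows the handle end at crop (160,237), over the yellow cover. The pan is on its burner with its axis less than 1 mm from the start, and the saucepan, skillet and marbles are in place. The arm is clear of everything. Handing in.

```bash
python3 -c "
from bench import *
print(job_done())"
```

```text
the job is handed in; nothing more can be done
None
```

The milk pan has been turned about 77° on the spot. The end of its red handle is now above the yellow cover, and I let go and handed the job in at about 17 s of the 38 s allowed.

**First grip failed:** the 15 N grip lost the handle at about 40°, and I don't know how the handle got out of the fingers. I could not see the pan during that slip. Before and after it, the pan was flat at the same rim height and the saucepan had not moved. I then gripped deeper at 30 N and finished the swing without slipping.

**Last checks:**

| Check | Result |
|---|---|
| Pan axis, top camera | (542.7, −164.1), against (542.9, −163.5) at the start |
| Pan axis, side camera | (541.8, −166.1), against (541.7, −165.4) at the start |
| Pan rim height | 143–144 mm at the end, as at the start, so the pan is flat |
| Handle direction | about 97° |
| Handle end | (520, 18), about 41 mm from the cover's centre of a 70 mm radius |
| Saucepan | within 1 mm of its start |
| Skillet | looks unmoved in the pictures; I did not measure it |
| Arm | about 300 mm past the handle at z ≈ 244, gripper open, touching nothing |

**Disagreement:** my scripts' cover positions were unreliable in the final pictures, where the arm's shadow falls on the cover, and throughout in the side view. I used the first top view's position, (507, 57), which matched the cover's known size.

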